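# Open the bolted meal holding box and seat its lid on the rear buffer

### The job

Open the steel holding box so that the meal in it can be served: slide its front bolt fully open, lift the lid and push it over past upright, and ease it back until it rests on the rubber buffer behind it and stays there by itself. Ease it on gently, without forcing the buffer, and leave the label roll, the tongs and the thermometer where they lie.

Things in the scene. Friction and masses are not known exactly. Their poses are not given: they have to be found in the camera images.
- holding_box: low steel box fixed to the table, 160 (x) x 230 (y) x 88 mm high, its closed lid's top at 98 mm. Origin: centre of its underside on the table; x points from the front (handle, bolt) to the rear (hinge, lid rest), y along the hinge, z up. A filled meal box stands in it. It turns and shifts from start to start.
- lid_hinge (a point): middle of the lid's hinge axis, 80 mm behind the box's origin and 90 mm above the table; does not move. The hinge axis runs along the box's y.
- box_lid (a joint): lid angle (rad): 0 shut, 1.57 upright, grows as it opens. Steel plate 160 x 232 x 8 mm, 0.3 to 0.55 kg, on a stiff hinge (0.16 N m of friction): let go below about 1.3 rad it may fall shut; beyond that it stays where it is left and does not fall back by itself, so it must be pushed all the way to the buffer, which it meets somewhere between 1.65 and 1.87 rad.
- lid_handle (a point): centre of the handle: black round bar, 18 mm diameter, 36 mm long along the box's y, 32 mm before the lid's front edge on two thin stems; 192 mm from the hinge axis (shut: 112 mm before the box's origin, 94 mm above the table). Can be pinched from above across its two flat ends; turns between the finger pads as the lid swings. Moves with the lid.
- bolt (a joint): travel of the bolt (m): 0 shut, 0.032 fully open; slides towards the box's +y (to the left seen from the robot) with about 2.5 N of friction and stays where it is left. While it is shut it lies over a tongue of the lid and blocks the lid.
- bolt_knob (a point): point on the bolt's upright steel pin, 14 mm below its top; the pin is 12 mm in diameter and its top is 146 mm above the table; it stands 8 mm before the lid's front edge (88 mm before the box's origin), 72 mm to +y of the box's middle when the bolt is shut. It moves with the bolt.
- lid_rest: the lid rest: a dark steel column 225 mm high behind the box, fixed to it (origin and axes as holding_box; the column's face is 155 mm behind the origin). 200 mm above the table it carries a round rubber buffer, 26 mm across, on an adjusting screw, facing the box. A push at the lid's handle presses the buffer about 1.6 times as hard; more than 25 N on the buffer damages it.
- label_roll: white roll of labels lying flat on the table, 77 mm across, 25 mm high; origin: centre of its underside. To be left alone.
- tongs: steel serving tongs lying on the table, 257 mm long along their y, 59 mm wide, 22 mm high; origin: centre of the underside. To be left alone.
- probe_thermometer: probe thermometer lying on the table, 179 mm long along its y, 26 mm wide, 16 mm high; origin: centre of the underside. To be left alone.
- screw_axis (a point): where the screw's axis meets the column's face (200 mm above the table); does not move. The buffer's front face stands 33 to 55 mm before this point, towards the box: the screw is set differently each time and its setting is not reported. The buffer yields 1 mm for each 6 N; a few newtons at the handle seat the lid on it, bearing about 120 mm above the hinge axis.

How it is judged:
By the outcome, as a careful person would: the job done as asked, in the order asked, and still so for the second after the job is handed in, with the robot touching nothing.
It also fails if it takes over 72 s, if anything falls off the work surface, if the arm or the gripper's body presses on something with over 40 N, if the wrist force passes 120 N, or if a joint passes its speed limit or range.

### The arm

A 6-joint arm with a two-finger parallel gripper is mounted at the origin on a cart in front of the work surface, level with it; the furniture and walls round the work are solid. World frame = base frame: x ahead of the robot, y to its left, z up, the work surface at z = 0. Lengths are in mm, angles in rad, forces in N, time in s.
With the tool pointing down it reaches from about 275 to 875 mm from the base axis. Payload 12.5 kg.
Tool frame: the origin (TCP) lies on the centre line of the jaws, within the pads' length; the fingertips stand 17 mm ahead of it and the grasp point (between the pads) lies 2 mm behind it; z points along the fingers, y is the line along which they close (so a half turn about z gives the same grasp; the last joint's range is limited). The gripper opens to 85 mm and grips with 20 to 120 N. Pads are 22 mm wide; open, the fingers measure 114 mm over their backs; the gripper's body (76 mm by 85 mm) begins 54 mm behind the grasp point. The pads swing forward as they close: fully open they stand 13 mm farther back than shut.
Start: joints at [-0.085, 0.351, 1.652, -0, 1.139, -0.085], TCP at [549.986, 0.027, 248.29] pointing down, gripper open.
Joint ranges: [-2.75, 2.75], [-0.79, 2.1], [0.01, 2.65], [-1.57, 4.71], [0.07, 3.14], [-2.87, 2.87]. Speed limits (rad/s): [2.22, 2.22, 2.79, 3.14, 3.14, 3.14].

### API

Orientations are given as a rotation vector (axis times angle).
In Python, from plant import env gives the robot as it stands.
- The arm moves only by the tool move_arm, never from a script. Its argument "deltas" is a list of rows, each a list of 7 numbers: the turn, a rotation vector about the tool's x, y, z in units of 5 degrees (1.0 is 5 degrees), then the shift along the tool's x, y, z in m, then the opening, from 0 (shut) to 1 (fully open). In form: [[wx, wy, wz, tx, ty, tz, hand], ...]. A call has 1 to 20 rows; each row shifts and turns the commanded pose from where the row before left it, along the tool's axes as they then stand; what a row does not reach is not made up. A row lasts 1/8 s, in which the tool goes at most 62.5 mm and 10.7 degrees, less where a joint would pass 70% of its speed; a pose out of reach is approached as far as the arm can. A call with a gripper value outside its range is refused whole. The fingers move at their own pace and stop on an object; the grip force is fixed at half the most. Time passes only in rows, so rows that do not move let the fingers close. It gives the time, the measured TCP pose, the force, the opening and the grip force at its end, in the units of the state.
- env.state(): the state, without advancing time (a new reading comes with each control period).
- env.capture(name): name is "scene" or "side" or "wrist"; returns the picture (480x640x3 uint8, red, green, blue); there is no depth.
- env.camera_params(name): a dict with "fx", "fy", "cx", "cy" (pixels), "k1" (the pictures are not rectified: a ray, as slopes to the right and down, at radius r is drawn at 1 + k1 r^2 times it, then the intrinsics apply), "extrinsics" (4x4, takes a point from camera to world coordinates). Camera axes: x right, y down, z forward; pixel columns grow to the right and rows downward; lengths in mm; the calibration is good to about 2 mm. A picture is of the moment at which its call begins: read the wrist's pose just before it. camera_params takes no time and is no camera call; for the wrist camera it gives the pose at the moment of the call.
- env.job_done(): hands the job in; it is judged then, once.
Trained networks look in the newest picture that a camera, given by its name, has taken for a name from the list of things; names that differ only in an ending like _2 or _b are one class to them, and where a whole thing is asked for, a point or a joint stands for the part that bears it (a point fixed in the world has none). Each returns a list of dicts, best first, with "conf" (0 to 1); they miss things now and then, are a little off and sometimes report something else, mostly with a low value. They report only what shows in the picture. A call takes as long as a camera call.
- env.recognise(target, camera): "location" ([x, y, z] in mm, in the coordinates of the camera as it stood for that picture, good to about 4 mm: the middle of the surface that is visible of it).
The state is a dict: "time_s": time; "q": joint angles; "joint_vel": joint speeds; "effort": joint torques, N m; "tool_pos": TCP position; "orientation": TCP orientation; "force": force on the tool from outside, world axes, zero at the start; "wrist_torque": the same for the moment, N m; "finger_gap": finger opening in mm; "grip_force": force on a finger pad.
Only numpy, scipy, OpenCV 4.12 (cv2) and the standard library are available. Lean on these libraries where they do the work, as an engineer would, in place of code of your own. Each camera call takes 0.05 s, during which the arm holds its last target. There are 200 camera calls.

## Working session

There is one attempt and no reset: what is moved stays moved. The work goes in short steps, Python scripts to look and compute and a tool call to move; the robot and the scene stay as the last step left them, time stands still between calls to the robot, and variables do not carry over. Pictures are saved under pics/ and viewed, at most 10 in all, crops included, and the job is handed in when it is done.

Besides the shell and the picture viewer there is one more tool, called after "Emit:" as name([rows], argument=value, ...), one row to a line, values as JSON. move_arm: Moves the arm, as the interface text tells. Its arguments: {"type":"object","properties":{"deltas":{"type":"array","items":{"type":"array","items":{"type":"number"}}}},"required":["deltas"]}

```bash
mkdir -p pics; cat > h.py <<'E'
import numpy as np, cv2
from scipy.spatial.transform import Rotation as R
from plant import env
def cam(c):
    p=env.camera_params(c); return p,np.array(p["extrinsics"])
def rec(t,c):
    p,E=cam(c)
    return [(round(d["conf"],2),(E[:3,:3]@np.array(d["location"])+E[:3,3]).round(1).tolist()) for d in env.recognise(t,c)][:3]
def proj(P,c):
    p,E=cam(c); q=(np.array(P)-E[:3,3])@E[:3,:3]; s=q[:,:2]/q[:,2:]; s=s*(1+p["k1"]*(s**2).sum(1,keepdims=True))
    return s*[p["fx"],p["fy"]]+[p["cx"],p["cy"]]
def ray(u,c,z):
    p,E=cam(c); d=(np.array(u)-[p["cx"],p["cy"]])/[p["fx"],p["fy"]]; s=d.copy()
    for _ in range(9): s=d/(1+p["k1"]*(s@s))
    v=E[:3,:3]@[s[0],s[1],1]; return E[:3,3]+v*(z-E[2,3])/v[2]
def save(im,n): cv2.imwrite("pics/"+n,cv2.cvtColor(im,cv2.COLOR_RGB2BGR))
E
python3 - <<'E'
from h import *
for c in ["scene","side"]:
    save(env.capture(c),c+"1.png")
    for t in ["holding_box","lid_handle","bolt_knob","lid_rest","label_roll","tongs","probe_thermometer"]: print(c,t,rec(t,c))
    p,E=cam(c); print(E.round(2).tolist())
s=env.state(); print(s["time_s"],s["tool_pos"],s["orientation"],s["force"],s["finger_gap"])
E
```

```text
scene holding_box [(0.75, [558.5, -109.8, 94.5])]
scene lid_handle [(0.88, [559.6, -78.5, 99.3]), (0.67, [501.1, 27.2, 103.2])]
scene bolt_knob [(0.66, [497.9, 21.9, 103.1]), (0.36, [557.8, -109.2, 96.0])]
scene lid_rest [(0.74, [498.7, 21.8, 101.7]), (0.73, [724.2, -111.5, 133.8])]
scene label_roll [(0.9, [332.8, 235.9, 17.8])]
scene tongs [(0.71, [423.9, -410.4, 13.5])]
scene probe_thermometer [(0.57, [347.8, -139.3, 11.0])]
[[0.62, -0.47, 0.63, -326.07], [-0.79, -0.34, 0.51, -802.55], [-0.02, -0.82, -0.58, 942.99], [0.0, 0.0, 0.0, 1.0]]
side holding_box [(0.84, [571.9, -115.1, 98.2])]
side lid_handle [(0.98, [565.8, -83.3, 100.6])]
side bolt_knob [(0.58, [724.9, -116.9, 128.9]), (0.44, [497.7, 21.8, 108.3]), (0.29, [349.8, -138.1, 13.4])]
side lid_rest [(0.58, [725.9, -119.2, 128.8])]
side label_roll [(0.71, [340.8, 226.7, 22.5]), (0.17, [725.7, -119.0, 130.8])]
side tongs [(0.75, [437.4, -421.4, 14.0])]
side probe_thermometer [(0.74, [348.3, -140.4, 15.0]), (0.33, [724.5, -120.1, 130.4])]
[[0.88, -0.32, 0.35, 135.45], [-0.47, -0.57, 0.67, -826.0], [-0.01, -0.76, -0.65, 851.28], [0.0, 0.0, 0.0, 1.0]]
0.8 [5.49969775e+02 2.04703117e-02 2.48283455e+02] [-2.22142083e+00 -2.22140587e+00  2.43775435e-05] [-0.1370864   0.51751272  0.57113673] 85.40542631604987
```

View pics/scene1.png

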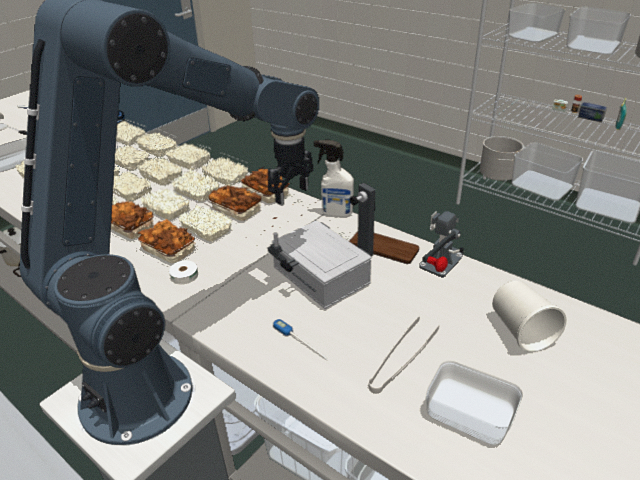

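View pics/side1.png

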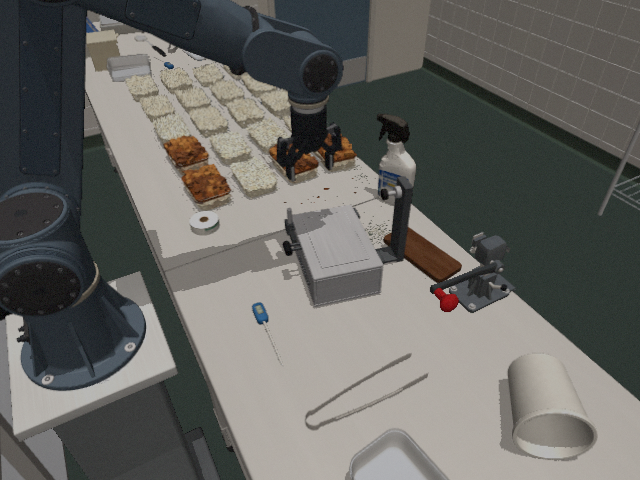

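The box stands mid-table: in the scene view the handle is near (285,262), the pin near (275,240) and the column near (367,190). In the side view the handle is near (289,248), the pin near (289,213) and the column near (402,185). I'll enlarge this area to get exact pixels.

```bash
python3 - <<'E'
from h import *
a=cv2.imread("pics/scene1.png")[170:310,250:390]; b=cv2.imread("pics/side1.png")[170:310,275:415]
o=np.hstack([cv2.resize(x,(400,400),interpolation=cv2.INTER_CUBIC) for x in(a,b)])
cv2.imwrite("pics/crop1.png",o)
E
```

```text
(no output)
```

View pics/crop1.png

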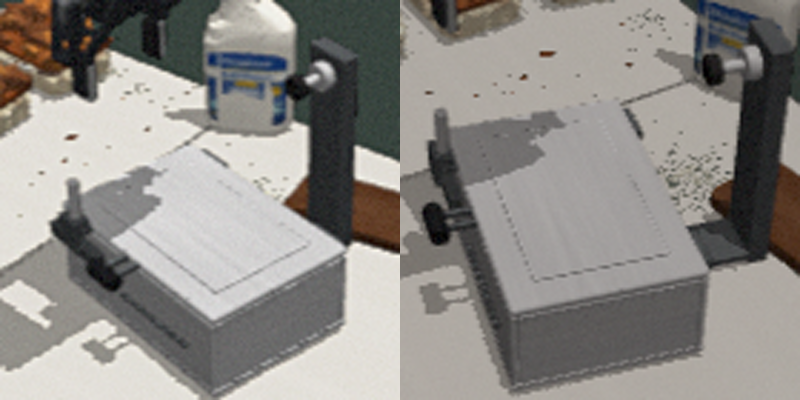

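The crop shows the pin top, the handle bar, the lid's right-hand corners and the buffer in both views. I'll fit the box pose to these pixels.

```bash
cat >> h.py <<'E'
def w(L,X): # local->world
    c,s=np.cos(X[2]),np.sin(X[2]); L=np.array(L,float); return np.c_[X[0]+c*L[:,0]-s*L[:,1],X[1]+s*L[:,0]+c*L[:,1],L[:,2]]
E
python3 - <<'E'
from h import *
from scipy.optimize import least_squares
L=[[-88,72,146],[-112,0,94],[-80,-116,98],[80,-116,98]]
S=250+np.array([73,103,213,348])/2.857,170+np.array([180,272,322,248])/2.857
T=275+np.array([40,34,112,306])/2.857,170+np.array([112,223,308,265])/2.857
O={"scene":np.c_[S],"side":np.c_[T]}
O={k:np.array(v).reshape(-1,2) for k,v in O.items()}
f=lambda X:np.concatenate([(proj(w(L,X),c)-O[c]).ravel() for c in O])
r=least_squares(f,[585,-60,-.3],loss="soft_l1"); X=r.x
print(X.round(3)); print(f(X).reshape(2,-1,2).round(1).tolist())
print(w([[-112,0,94],[-88,72,132],[80,0,90],[155,0,200]],X).round(1).tolist())
# buffer depth along the screw axis
g=lambda d:np.concatenate([(proj(w([[155-d[0],0,200]],X),c)-np.array(u)).ravel() for c,u in(("scene",(352.2,200.5)),("side",(384.2,194.5)))])
rr=least_squares(g,[44]);print("d",rr.x,rr.fun)
E
```

```text
[ 5.7209e+02 -6.8277e+01 -2.2000e-01]
[[[0.3, 0.1], [-0.2, 0.0], [-0.4, -2.0], [-0.4, -1.8]], [[-0.2, 0.7], [0.1, -0.2], [-0.6, 0.5], [1.4, 0.8]]]
[[462.8, -43.8, 94.0], [502.0, 21.2, 132.0], [650.2, -85.8, 90.0], [723.3, -102.2, 200.0]]
d [37.78804049] [ 0.47588425 -1.18196972 -0.87012975 -1.03337409]
```

The pose fits to about 2 mm, with yaw −0.22. The network points at (498,22) and (724,−112) agree with it, and the buffer face comes out about 38 mm before the column. I'll turn the jaws along the box's y and go above the pin.

Emit:
move_arm([
  [0, 0, -1.72, 0, 0, 0, 0.5],
  [0, 0, -1.72, 0, 0, 0, 0.5],
  [0, 0, -1.72, 0, 0, 0, 0.5],
  [0, 0, -1.72, 0, 0, 0, 0.5],
  [0, 0, -1.72, 0, 0, 0, 0.5],
  [0, 0, -1.72, 0, 0, 0, 0.5],
  [0, 0, -1.72, 0, 0, 0, 0.5],
  [0, 0, -1.72, 0, 0, 0, 0.5],
  [0, 0, -1.72, 0, 0, 0, 0.5],
  [0, 0, 0, 0.013, 0.0025, 0.011, 0.5],
  [0, 0, 0, 0.013, 0.0025, 0.011, 0.5],
  [0, 0, 0, 0.013, 0.0025, 0.011, 0.5],
  [0, 0, 0, 0.0125, 0.0025, 0.01, 0.5],
  [0, 0, 0, 0, 0, 0, 0.5],
  [0, 0, 0, 0, 0, 0, 0.5],
])

```text
time_s: 2.68
tool_pos: [502.5, 20.9, 205.8]
orientation: [0.345, 3.122, 0.0]
force: [0.9, -0.1, -0.5]
finger_gap: 42.7
grip_force: 0.0
```

```bash
cat >> h.py <<'E'
X0=np.array([572.09,-68.28,-.22])
def mark(im,P,c):
    for u in proj(P,c): cv2.drawMarker(im,tuple(int(round(v)) for v in u),(255,0,0),cv2.MARKER_CROSS,9,1)
    return im
def tool(P): # target in tool frame
    s=env.state(); return R.from_rotvec(s["orientation"]).inv().apply(np.array(P)-s["tool_pos"]).round(1)
def loc():
    s=env.state(); c,q=np.cos(X0[2]),np.sin(X0[2]); d=s["tool_pos"][:2]-X0[:2]; f=s["force"]
    print("t",round(s["time_s"],2),"local",(c*d[0]+q*d[1]).round(1),(-q*d[0]+c*d[1]).round(1),s["tool_pos"][2].round(1),"F",(c*f[0]+q*f[1]).round(1),(-q*f[0]+c*f[1]).round(1),f[2].round(1),"gap",round(s["finger_gap"],1),"g",round(s["grip_force"],1))
E
python3 - <<'E'
from h import *
loc(); im=env.capture("wrist").copy(); print(rec("lid_handle","wrist"),rec("bolt_knob","wrist"))
P=w([[-88,72,146],[-112,18,94],[-112,-18,94],[-80,-116,98],[-80,116,98],[-80,0,98]],X0)
print(proj(P,"wrist").round(0).tolist(),tool(w([[-88,72,139]],X0)))
save(mark(im,P,"wrist"),"w1.png")
E
```

```text
t 2.67 local -87.3 71.8 205.8 F 0.9 0.1 -0.5 gap 42.7 g 0.0
[(0.93, [537.1, -47.7, 102.6])] [(0.73, [495.2, 26.1, 110.4]), (0.24, [353.0, -118.4, 14.2])]
[[317.0, 275.0], [228.0, 203.0], [169.0, 203.0], [25.0, 254.0], [387.0, 255.0], [201.0, 254.0]] [[ 0.6  0.2 66.7]]
```

View pics/w1.png

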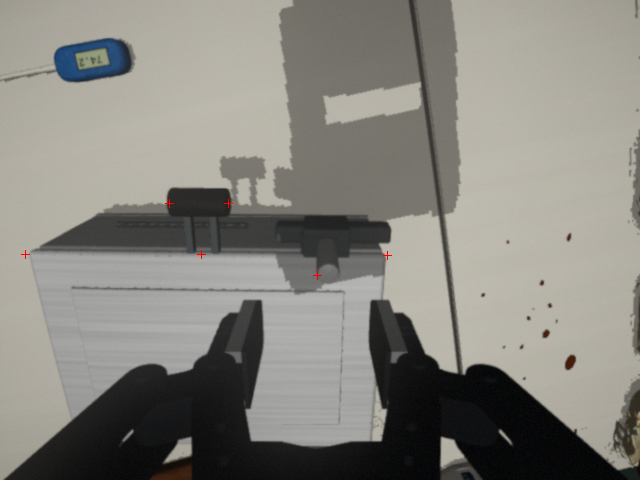

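The model fits: the handle marks sit on the bar ends at (169,203) and (228,203). The pin's top is at (328,272), about 4 mm to +y of the marked point. I'll go down around the pin and pinch it.

Emit:
move_arm([
  [0, 0, 0, 0.0005, 0.002, 0.015, 0.5],
  [0, 0, 0, 0, 0.0015, 0.015, 0.5],
  [0, 0, 0, 0, 0, 0.013, 0.5],
  [0, 0, 0, 0, 0, 0.012, 0.5],
  [0, 0, 0, 0, 0, 0.011, 0.5],
  [0, 0, 0, 0, 0, 0, 0.25],
  [0, 0, 0, 0, 0, 0, 0.1],
  [0, 0, 0, 0, 0, 0, 0.1],
  [0, 0, 0, 0, 0, 0, 0.1],
  [0, 0, 0, 0, 0, 0, 0.1],
  [0, 0, 0, 0, 0, 0, 0.1],
])

```text
time_s: 4.2
tool_pos: [502.3, 24.6, 139.5]
orientation: [0.345, 3.122, 0.0]
force: [-1.5, 2.4, 2.0]
finger_gap: 10.2
grip_force: 58.2
```

```bash
python3 -c "
from h import *
loc()"
```

```text
t 4.2 local -88.4 75.4 139.5 F -2.0 2.0 2.0 gap 10.2 g 58.2
```

Emit:
move_arm([
  [0, 0, 0, 0, 0.003, 0, 0.1],
  [0, 0, 0, 0, 0.004, 0, 0.1],
  [0, 0, 0, 0, 0.004, 0, 0.1],
  [0, 0, 0, 0, 0.004, 0, 0.1],
  [0, 0, 0, 0, 0.004, 0, 0.1],
  [0, 0, 0, 0, 0.004, 0, 0.1],
  [0, 0, 0, 0, 0.003, 0, 0.1],
  [0, 0, 0, 0, 0, 0, 0.1],
])

```text
time_s: 5.2
tool_pos: [508.3, 50.4, 139.5]
orientation: [0.344, 3.122, 0.001]
force: [1.2, -0.1, 4.8]
finger_gap: 9.8
grip_force: 58.5
```

```bash
python3 -c "
from h import *
loc()"
```

```text
t 5.2 local -88.2 101.9 139.5 F 1.2 0.2 4.8 gap 9.8 g 58.5
```

Emit:
move_arm([
  [0, 0, 0, 0, 0.002, 0, 0.1],
  [0, 0, 0, 0, 0.002, 0, 0.1],
  [0, 0, 0, 0, 0.001, 0, 0.1],
  [0, 0, 0, 0, 0.001, 0, 0.1],
  [0, 0, 0, 0, 0, 0, 0.1],
])

```text
time_s: 5.82
tool_pos: [508.9, 53.5, 139.5]
orientation: [-0.343, -3.122, 0.006]
force: [-3.6, -22.5, 8.9]
finger_gap: 9.3
grip_force: 59.2
```

```bash
python3 -c "
from h import *
loc()"
```

```text
t 5.83 local -88.2 105.0 139.5 F 1.4 -22.8 8.9 gap 9.3 g 59.2
```

The bolt reached its stop, with 23 N in y at local y = 105. I'll release it, rise and go over the handle.

Emit:
move_arm([
  [0, 0, 0, 0, -0.002, 0, 0.2],
  [0, 0, 0, 0, 0, 0, 0.5],
  [0, 0, 0, 0, 0, 0, 0.6],
  [0, 0, 0, 0, 0, -0.02, 0.6],
  [0, 0, 0, 0, 0, -0.02, 0.6],
  [0, 0, 0, 0, 0, -0.02, 0.6],
  [0, 0, 0, 0.005, -0.02, 0, 0.65],
  [0, 0, 0, 0.005, -0.02, 0, 0.65],
  [0, 0, 0, 0.005, -0.02, 0, 0.65],
  [0, 0, 0, 0.005, -0.02, 0, 0.65],
  [0, 0, 0, 0.004, -0.02, 0, 0.65],
  [0, 0, 0, 0, -0.0055, 0, 0.65],
  [0, 0, 0, 0, 0, 0, 0.65],
  [0, 0, 0, 0, 0, 0, 0.65],
])

```text
time_s: 7.58
tool_pos: [462.4, -43.5, 199.1]
orientation: [-0.344, -3.122, -0.0]
force: [-0.3, 0.9, -1.0]
finger_gap: 55.4
grip_force: 0.0
```

```bash
python3 - <<'E'
from h import *
loc(); im=env.capture("wrist").copy()
P=w([[-88,104,146],[-112,18,94],[-112,-18,94],[-80,-116,98],[-80,116,98],[-80,0,98]],X0)
print(proj(P,"wrist").round(0).tolist(),tool(w([[-112,0,92]],X0)))
save(mark(im,P,"wrist"),"w2.png")
E
```

```text
t 7.58 local -112.5 0.2 199.1 F -0.5 0.8 -1.0 gap 55.4 g 0.0
[[516.0, 324.0], [345.0, 246.0], [286.0, 246.0], [133.0, 295.0], [497.0, 295.0], [315.0, 296.0]] [[ -0.5  -0.3 107.1]]
```

View pics/w2.png

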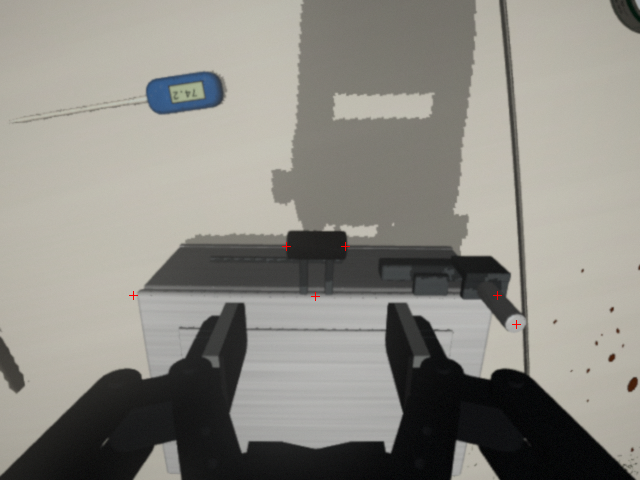

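The bolt is fully open: the pin top at (516,322) lies on the predicted 32 mm mark. The handle marks lie on the bar ends, so I'll go down and pinch it.

Emit:
move_arm([
  [0, 0, 0, 0, 0, 0.02, 0.56],
  [0, 0, 0, 0, 0, 0.02, 0.56],
  [0, 0, 0, 0, 0, 0.02, 0.56],
  [0, 0, 0, 0, 0, 0.02, 0.56],
  [0, 0, 0, 0, 0, 0.015, 0.56],
  [0, 0, 0, 0, 0, 0.012, 0.56],
  [0, 0, 0, 0, 0, 0, 0.4],
  [0, 0, 0, 0, 0, 0, 0.35],
  [0, 0, 0, 0, 0, 0, 0.35],
  [0, 0, 0, 0, 0, 0, 0.35],
  [0, 0, 0, 0, 0, 0, 0.35],
])

```text
time_s: 9.0
tool_pos: [461.9, -43.2, 92.4]
orientation: [-0.345, -3.121, -0.001]
force: [-0.5, 7.1, -2.9]
finger_gap: 35.2
grip_force: 60.2
```

```bash
python3 - <<'E'
from h import *
loc()
# arc waypoints for handle: local x,z of handle vs lid angle, tool steps
a0=np.arctan2(4,192)
th=np.arange(0,1.9,.1); x=80-192*np.cos(th+a0); z=90+192*np.sin(th+a0)
for i in range(1,len(th)): print(th[i].round(2),"tx %.1f tz %.1f"%(-(x[i]-x[i-1]),-(z[i]-z[i-1])),x[i].round(1),z[i].round(1))
E
```

```text
t 9.0 local -113.0 0.4 92.4 F -2.1 6.8 -2.9 gap 35.2 g 60.2
0.1 tx -1.4 tz -19.1 -110.6 113.1
0.2 tx -3.3 tz -18.9 -107.3 132.1
0.3 tx -5.1 tz -18.5 -102.2 150.5
0.4 tx -7.0 tz -17.9 -95.2 168.4
0.5 tx -8.7 tz -17.1 -86.5 185.5
0.6 tx -10.4 tz -16.1 -76.2 201.7
0.7 tx -11.9 tz -15.0 -64.2 216.7
0.8 tx -13.4 tz -13.8 -50.9 230.5
0.9 tx -14.7 tz -12.4 -36.2 242.9
1.0 tx -15.8 tz -10.8 -20.4 253.7
1.1 tx -16.8 tz -9.2 -3.5 262.9
1.2 tx -17.7 tz -7.5 14.2 270.4
1.3 tx -18.3 tz -5.7 32.5 276.0
1.4 tx -18.8 tz -3.8 51.3 279.8
1.5 tx -19.1 tz -1.9 70.4 281.8
1.6 tx -19.2 tz 0.0 89.6 281.8
1.7 tx -19.1 tz 1.9 108.7 279.8
1.8 tx -18.8 tz 3.8 127.5 276.0
```

Emit:
move_arm([
  [0, 0, 0, -0.0005, 0, -0.0095, 0.35],
  [0, 0, 0, -0.001, 0, -0.0095, 0.35],
  [0, 0, 0, -0.0015, 0, -0.0095, 0.35],
  [0, 0, 0, -0.002, 0, -0.0095, 0.35],
])

```text
time_s: 9.5
tool_pos: [467.1, -44.4, 130.7]
orientation: [-0.345, -3.122, -0.002]
force: [3.5, 4.9, -6.3]
finger_gap: 34.6
grip_force: 60.3
```

```bash
python3 -c "
from h import *
loc()"
```

```text
t 9.5 local -107.7 0.4 130.7 F 2.4 5.5 -6.3 gap 34.6 g 60.3
```

The lid lifts with small forces. I'll continue along the arc to 1.2 rad.

Emit:
move_arm([
  [0, 0, 0, -0.0025, 0, -0.0093, 0.35],
  [0, 0, 0, -0.0026, 0, -0.0092, 0.35],
  [0, 0, 0, -0.0033, 0, -0.009, 0.35],
  [0, 0, 0, -0.0037, 0, -0.0089, 0.35],
  [0, 0, 0, -0.0042, 0, -0.0087, 0.35],
  [0, 0, 0, -0.0045, 0, -0.0084, 0.35],
  [0, 0, 0, -0.005, 0, -0.0082, 0.35],
  [0, 0, 0, -0.0054, 0, -0.0079, 0.35],
  [0, 0, 0, -0.0058, 0, -0.0076, 0.35],
  [0, 0, 0, -0.0061, 0, -0.0074, 0.35],
  [0, 0, 0, -0.0065, 0, -0.007, 0.35],
  [0, 0, 0, -0.0069, 0, -0.0068, 0.35],
  [0, 0, 0, -0.0072, 0, -0.0064, 0.35],
  [0, 0, 0, -0.0075, 0, -0.006, 0.35],
  [0, 0, 0, -0.0078, 0, -0.0056, 0.35],
  [0, 0, 0, -0.008, 0, -0.0052, 0.35],
  [0, 0, 0, -0.0083, 0, -0.0048, 0.35],
  [0, 0, 0, -0.0085, 0, -0.0044, 0.35],
  [0, 0, 0, -0.0088, 0, -0.004, 0.35],
  [0, 0, 0, -0.0089, 0, -0.0035, 0.35],
])

```text
time_s: 12.0
tool_pos: [586.2, -72.0, 268.8]
orientation: [-0.345, -3.122, 0.001]
force: [-2.0, -3.7, -7.7]
finger_gap: 34.9
grip_force: 60.3
```

```bash
python3 -c "
from h import *
loc()"
```

```text
t 12.0 local 14.6 -0.6 268.8 F -1.1 -4.1 -7.7 gap 34.9 g 60.3
```

Emit:
move_arm([
  [0, 0, 0, -0.009, 0, -0.003, 0.35],
  [0, 0, 0, -0.0093, 0, -0.0026, 0.35],
  [0, 0, 0, -0.0094, 0, -0.0021, 0.35],
  [0, 0, 0, -0.0094, 0, -0.0016, 0.35],
  [0, 0, 0, -0.0095, 0, -0.0012, 0.35],
  [0, 0, 0, -0.0096, 0, -0.0007, 0.35],
  [0, 0, 0, -0.0096, 0, -0.0002, 0.35],
  [0, 0, 0, -0.0096, 0, 0.0002, 0.35],
  [0, 0, 0, 0, 0, 0, 0.35],
  [0, 0, 0, 0, 0, 0, 0.35],
])

```text
time_s: 13.25
tool_pos: [660.0, -89.2, 280.6]
orientation: [0.345, 3.121, -0.003]
force: [-3.3, -5.8, -1.4]
finger_gap: 34.9
grip_force: 60.3
```

```bash
python3 -c "
from h import *
loc()
s=env.capture('side')
P=w([[155-38,0,200]],X0); print(proj(P,'side'))
cv2.imwrite('pics/s2.png',cv2.resize(cv2.cvtColor(s,4)[110:310,270:470],(600,600),interpolation=2))"
```

```text
t 13.25 local 90.3 -1.2 280.6 F -2.0 -6.4 -1.4 gap 34.9 g 60.3
[[383.23374679 193.47005401]]
```

View pics/s2.png

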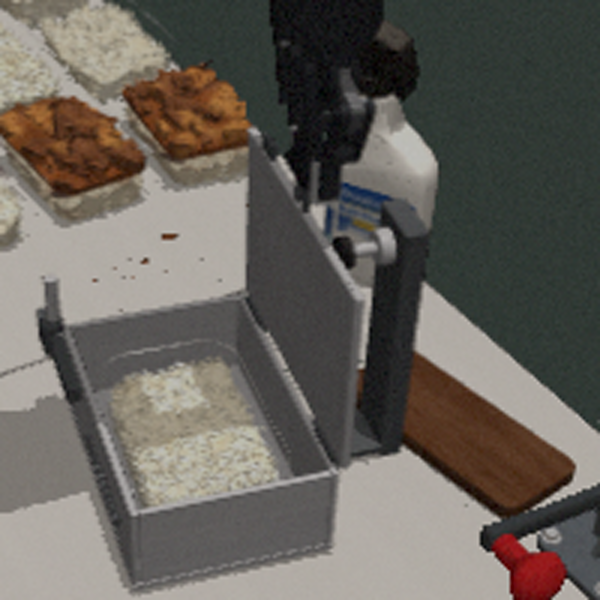

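The lid stands just past upright, with its rear face still clear of the buffer at crop (340,250). The bolt pin is open and the gripper holds the bar. Now I'll ease it on in small steps.

Emit:
move_arm([
  [0, 0, 0, -0.005, -0.001, 0.0002, 0.35],
  [0, 0, 0, -0.005, 0, 0.0004, 0.35],
  [0, 0, 0, -0.005, 0, 0.0006, 0.35],
  [0, 0, 0, -0.004, 0, 0.0006, 0.35],
  [0, 0, 0, -0.003, 0, 0.0005, 0.35],
  [0, 0, 0, -0.002, 0, 0.0004, 0.35],
  [0, 0, 0, 0, 0, 0, 0.35],
])

```text
time_s: 14.18
tool_pos: [683.3, -94.7, 278.1]
orientation: [0.345, 3.12, -0.001]
force: [-2.1, -5.0, 5.5]
finger_gap: 34.6
grip_force: 59.9
```

```bash
python3 -c "
from h import *
loc()"
```

```text
t 14.18 local 114.3 -1.5 278.1 F -1.0 -5.4 5.5 gap 34.6 g 59.9
```

Emit:
move_arm([
  [0, 0, 0, -0.003, 0, 0, 0.35],
  [0, 0, 0, -0.002, 0, 0.0002, 0.35],
  [0, 0, 0, -0.002, 0, 0.0004, 0.35],
  [0, 0, 0, 0, 0, 0, 0.35],
])

```text
time_s: 14.68
tool_pos: [689.8, -96.2, 276.9]
orientation: [0.345, 3.121, -0.001]
force: [-1.8, -4.9, 2.7]
finger_gap: 34.9
grip_force: 59.9
```

```bash
python3 -c "
from h import *
loc()"
```

```text
t 14.68 local 120.9 -1.6 276.9 F -0.7 -5.2 2.7 gap 34.9 g 59.9
```

Emit:
move_arm([
  [0, 0, 0, -0.002, 0, 0.0004, 0.35],
  [0, 0, 0, -0.002, 0, 0.0004, 0.35],
  [0, 0, 0, 0, 0, 0, 0.35],
])

```text
time_s: 15.05
tool_pos: [693.7, -97.1, 276.1]
orientation: [0.345, 3.121, -0.001]
force: [-1.8, -5.3, 2.2]
finger_gap: 35.0
grip_force: 59.8
```

```bash
python3 -c "
from h import *
loc()"
```

```text
t 15.05 local 124.9 -1.6 276.1 F -0.6 -5.5 2.2 gap 35.0 g 59.8
```

Emit:
move_arm([
  [0, 0, 0, -0.0015, 0, 0.0003, 0.35],
  [0, 0, 0, -0.0015, 0, 0.0004, 0.35],
  [0, 0, 0, 0, 0, 0, 0.35],
])

```text
time_s: 15.42
tool_pos: [696.6, -97.7, 275.4]
orientation: [0.345, 3.121, -0.001]
force: [-2.8, -4.5, 2.2]
finger_gap: 34.7
grip_force: 59.8
```

```bash
python3 -c "
from h import *
loc()"
```

```text
t 15.43 local 127.9 -1.6 275.4 F -1.8 -5.0 2.2 gap 34.7 g 59.8
```

Emit:
move_arm([
  [0, 0, 0, -0.001, 0, 0.0003, 0.35],
  [0, 0, 0, -0.001, 0, 0.0003, 0.35],
  [0, 0, 0, 0, 0, 0, 0.35],
])

```text
time_s: 15.8
tool_pos: [698.5, -98.2, 274.9]
orientation: [0.345, 3.121, -0.001]
force: [-2.0, -5.6, 3.2]
finger_gap: 34.9
grip_force: 59.8
```

```bash
python3 -c "
from h import *
loc()"
```

```text
t 15.8 local 129.9 -1.6 274.9 F -0.8 -5.9 3.2 gap 34.9 g 59.8
```

Noise is about 1 N and there is no contact yet, so I'll go on.

Emit:
move_arm([
  [0, 0, 0, -0.001, 0, 0.0003, 0.35],
  [0, 0, 0, -0.001, 0, 0.0003, 0.35],
  [0, 0, 0, 0, 0, 0, 0.35],
])

```text
time_s: 16.18
tool_pos: [700.3, -98.6, 274.4]
orientation: [0.345, 3.122, -0.001]
force: [-3.9, -4.9, 4.6]
finger_gap: 34.7
grip_force: 59.7
```

```bash
python3 -c "
from h import *
loc()"
```

```text
t 16.18 local 131.7 -1.6 274.4 F -2.8 -5.6 4.6 gap 34.7 g 59.7
```

Emit:
move_arm([
  [0, 0, 0, -0.001, 0, 0.0003, 0.35],
  [0, 0, 0, 0, 0, 0, 0.35],
  [0, 0, 0, 0, 0, 0, 0.35],
])

```text
time_s: 16.55
tool_pos: [701.0, -98.8, 274.2]
orientation: [0.345, 3.122, -0.001]
force: [-6.1, -6.3, 6.4]
finger_gap: 34.5
grip_force: 59.8
```

```bash
python3 -c "
from h import *
loc()"
```

```text
t 16.55 local 132.5 -1.6 274.2 F -4.6 -7.5 6.4 gap 34.5 g 59.8
```

Contact is clear: Fx goes −0.8, −2.8, −4.6 N, about 2 N/mm, which matches the buffer's stiffness. That is about 6 N on the buffer, so the lid is seated. I'll release and rise straight up.

Emit:
move_arm([
  [0, 0, 0, 0, 0, 0, 0.45],
  [0, 0, 0, 0, 0, 0, 0.6],
  [0, 0, 0, 0, 0, 0, 0.65],
  [0, 0, 0, 0, 0, 0, 0.65],
  [0, 0, 0, 0, 0, -0.005, 0.65],
  [0, 0, 0, 0, 0, -0.01, 0.65],
  [0, 0, 0, 0, 0, -0.015, 0.65],
  [0, 0, 0, 0, 0, -0.02, 0.65],
  [0, 0, 0, 0, 0, -0.02, 0.65],
  [0, 0, 0, 0.01, 0, -0.02, 0.65],
  [0, 0, 0, 0, 0, 0, 0.65],
  [0, 0, 0, 0, 0, 0, 0.65],
])

```text
time_s: 18.05
tool_pos: [691.0, -96.1, 363.0]
orientation: [-0.345, -3.122, -0.0]
force: [-0.4, -0.2, -0.2]
finger_gap: 55.7
grip_force: 0.0
```

```bash
python3 -c "
from h import *
loc()
a=cv2.cvtColor(env.capture('side'),4)[110:310,270:470];b=cv2.cvtColor(env.capture('scene'),4)[110:310,220:420]
cv2.imwrite('pics/s3.png',np.hstack([cv2.resize(x,(400,400),interpolation=2) for x in (a,b)]))"
```

```text
t 18.05 local 122.2 -1.2 363.0 F -0.3 -0.3 -0.2 gap 55.7 g 0.0
```

View pics/s3.png

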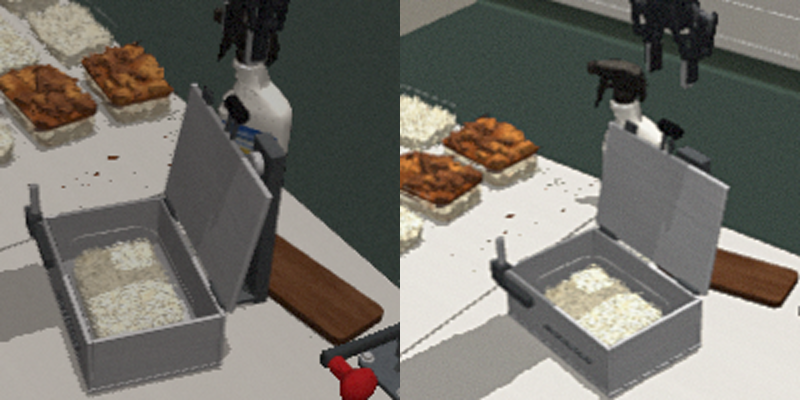

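The lid leans back on the buffer in both views, with the bolt open and the gripper clear above it. I'm handing the job in.

```bash
python3 -c "
from plant import env
print(env.job_done())"
```

```text
the job is handed in; nothing more can be done
None
```

The job is handed in at about 18 s: the bolt is fully open, the lid rests by itself on the rubber buffer (eased on at an estimated 6–7 N), and the arm never went near the label roll, tongs or thermometer.

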